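# Lap the face of a brass manifold bar

## Task

Lift the top lapping block off the pile, leaving the two spare blocks where they are, and dress the flat top of the brass manifold bar with it: lay it lengthwise and centred on the bar with its end level with the bar's end at the cross-handled tap, press until the spring bed is about halfway down its 16 mm travel, and draw it slowly in one stroke to the plugged end, keeping that pressure all the way and never bottoming the bed. Then set the block down, sole down, in the middle of the rubber mat (do not drop it) and let go; do not disturb the loose fittings and the bin.

Things in the scene. Friction and masses are not known exactly. Their poses are not given: they have to be found in the camera images.
- block: the top block of the pile, the one to use: lapping block: pale wooden block with a flat dark sole, 44 mm (its x) by 95 mm (its y, long axis) by 36 mm high, about 0.2 kg. Origin at the centre of the sole (underside), z up. Lies on spare_mid, turned a little from it. Grip it across its 44 mm width, fingertips about 10 mm above the sole.
- spare_mid: spare lapping block: pale wooden block with a flat dark sole, 44 mm (its x) by 95 mm (its y, long axis) by 36 mm high, about 0.2 kg. Origin at the centre of the sole (underside), z up. Middle of the pile; must stay.
- spare_low: spare lapping block: pale wooden block with a flat dark sole, 44 mm (its x) by 95 mm (its y, long axis) by 36 mm high, about 0.2 kg. Origin at the centre of the sole (underside), z up. Bottom of the pile, on a fixed wooden stand 85 x 135 x 12 mm; must stay.
- fixture: fixed lapping fixture: steel base plate 150 mm (x) by 300 mm (y) by 12 mm, carrying an aluminium bed on four springs with the brass bar clamped on it. Origin at the centre of the base's underside; y along the bar, +y towards the tap, whose handle ends 0.175 m from the centre. Unpressed, the bar's top face is 90 mm above the origin.
- face (a point): centre of the brass bar's flat top, 56 mm (x) by 260 mm (y), z up; sinks with the bed. +y points to the end with the tap (75 mm steel cross handle), -y to the round plug. All else on the fixture lies 8 mm or more below this face; outlets on the -x side. The 95 mm block is level with the tap end when its centre is at y = +0.0825, with the plug end at y = -0.0825.
- bed (a joint): how far the spring bed is pressed down, m: 0 up, 0.016 bottomed. Moves straight down, without tilting; begins to sink at 2 N and needs 1 N more per mm (about 10 N in all at 8 mm, the block's own 1.4 to 2.8 N included). Springs back up.
- mat: black rubber mat fixed to the table, 120 mm (x) by 150 mm (y) by 6 mm thick; origin at the centre of its underside, top at z = +0.006
- coupling: bystander: upright brass coupling, 44 mm across at the foot, 45 mm high; origin at the centre of its underside
- tee: bystander: brass tee lying flat, 70 mm long in y, 32 mm high; origin at the centre of its underside
- bin: bystander: orange picking bin with fittings, 110 mm (x) by 100 mm (y) by 60 mm high; origin at the centre of its underside
There are look-alikes about, which are no part of the job. What is shaped like the block but orange or pink is not meant.

How it is judged:
By the outcome, as a careful person would: the job done as asked, in the order asked, and still so for the second after the job is handed in, with the robot touching nothing.
It also fails if it takes over 64 s, if anything falls off the work surface, if the arm or the gripper's body presses on something with over 40 N, if the wrist force passes 120 N, or if a joint passes its speed limit or range.

## Robot

A 6-joint arm with a two-finger parallel gripper is mounted at the origin on the work surface. World frame = base frame: x ahead of the robot, y to its left, z up, the work surface at z = 0. Lengths are in mm, angles in rad, forces in N, time in s.
With the tool pointing down it reaches from about 350 to 800 mm from the base axis. Payload 7.3 kg.
Tool frame: the origin (TCP) lies between the finger pads; the fingertips stand 17 mm ahead of it and the grasp point (between the pads) lies 2 mm behind it; z points along the fingers, y is the line along which they close (so a half turn about z gives the same grasp; the last joint's range is limited). The gripper opens to 85 mm and grips with 20 to 120 N. Pads are 22 mm wide; open, the fingers measure 114 mm over their backs; the gripper's body (76 mm by 85 mm) begins 54 mm behind the grasp point. The pads swing forward as they close: fully open they stand 13 mm farther back than shut.
Start: joints at [-1.249, 0.342, 1.524, -0, 1.275, -0.146], TCP at [236.759, -468.602, 248.322] pointing down, gripper open.
Joint ranges: [-2.53, 2.53], [-0.77, 2.02], [0.04, 2.7], [-1, 4.14], [0.28, 2.66], [-3.11, 3.11]. Speed limits (rad/s): [2.57, 2.57, 3.14, 3.14, 3.14, 3.14].

## Interface

Orientations are given as a 3x3 rotation matrix whose columns are the frame's x, y, z axes.
In Python, from station import sense, get_image, finish_job gives the robot as it stands.
- The arm moves only by the tool drive_tool, never from a script. Its arguments are lists of equal length, an entry for each row: "delta_rot": the turn, a rotation vector about the tool's x, y, z in rad, a list of three; "travel": the shift along the tool's x, y, z in cm, a list of three; "jaw": the opening, from -1 (shut) to 1 (fully open). A call has 1 to 10 rows; each row is the pose to reach, as a shift and turn from the pose commanded when the call began, along the tool's axes at that moment; what a row does not reach only later rows make up. A row lasts 1/12 s, in which the tool goes at most 41.7 mm and 7.16 degrees, less where a joint would pass 70% of its speed; a pose out of reach is approached as far as the arm can. A call with a gripper value outside its range is refused whole. The fingers move at their own pace and stop on an object; "newtons" is the grip in N (left out, the last holds). Time passes only in rows, so rows that repeat a pose let the fingers close. It gives the time, the measured TCP pose, the force, the opening and the grip force at its end, in the units of the state.
- sense(): the state, without advancing time (a new reading comes with each control period).
- get_image(name): name is "scene" or "top"; returns a dict with "pixels" (400x640x3 uint8, red, green, blue), "K" (3x3 intrinsics, pixels), "extrinsics" (4x4, takes a point from camera to world coordinates). Camera axes: x right, y down, z forward; pixel columns grow to the right and rows downward; lengths in mm; the calibration is good to about 2 mm. A picture is of the moment at which its call begins. There is no depth.
- finish_job(): hands the job in; it is judged then, once.
The state is a dict: "time_s": time; "joint_positions": joint angles; "qvel": joint speeds; "joint_torque": joint torques, N m; "tcp_pos": TCP position; "orientation": TCP orientation; "ft_force": force on the tool from outside, world axes, zero at the start; "moment": the same for the moment, N m; "finger_gap": finger opening in mm; "grasp_force": force on a finger pad.
Only numpy, scipy, OpenCV 4.12 (cv2) and the standard library are available. Lean on these libraries where they do the work, as an engineer would, in place of code of your own. Each camera call takes 0.05 s, during which the arm holds its last target. There are 200 camera calls.

## Working session

There is one attempt and no reset: what is moved stays moved. The work goes in short steps, Python scripts to look and compute and a tool call to move; the robot and the scene stay as the last step left them, time stands still between calls to the robot, and variables do not carry over. Pictures are saved under pics/ and viewed, at most 12 in all, crops included, and the job is handed in when it is done.

Besides the shell and the picture viewer there is one more tool, called after "Emit:" as name(argument=value, ...) on one line, values as JSON. drive_tool: Moves the arm, as the interface text tells. Its arguments: {"type":"object","properties":{"delta_rot":{"type":"array"},"travel":{"type":"array"},"jaw":{"type":"array"},"newtons":{"type":"number"}},"required":["delta_rot","travel","jaw"]}

```bash
mkdir -p pics
python3 - <<'E'
from station import sense,get_image
import cv2,numpy as np
s=sense();print({k:np.round(v,3).tolist() for k,v in s.items()})
for n in("scene","top"):
    d=get_image(n);cv2.imwrite(f"pics/{n}0.png",d["pixels"][:,:,::-1]);np.savez(f"{n}.npz",K=d["K"],E=d["extrinsics"]);print(n,np.round(d["K"],1).tolist(),np.round(d["extrinsics"],3).tolist())
E
```

```text
{'time_s': 0.0, 'joint_positions': [-1.249, 0.343, 1.525, -0.0, 1.275, -0.146], 'qvel': [-0.001, -0.001, 0.002, -0.002, 0.001, 0.001], 'joint_torque': [-0.001, -43.368, -24.601, -0.0, 0.008, 0.0], 'tcp_pos': [236.625, -468.235, 247.604], 'orientation': [[0.893, 0.451, -0.001], [0.451, -0.893, 0.001], [0.0, -0.002, -1.0]], 'ft_force': [0.889, -0.107, 0.327], 'moment': [0.018, 0.069, 0.017], 'grasp_force': 0.0, 'finger_gap': 85.124}
scene [[504.9, 0.0, 322.9], [0.0, 504.9, 200.6], [0.0, 0.0, 1.0]] [[0.453, 0.554, -0.698, 1500.459], [0.891, -0.285, 0.353, -548.117], [-0.003, -0.782, -0.623, 945.459], [0.0, 0.0, 0.0, 1.0]]
top [[486.3, 0.0, 326.6], [0.0, 486.3, 198.2], [0.0, 0.0, 1.0]] [[-0.018, -0.986, 0.165, 338.37], [-1.0, 0.018, -0.003, -52.655], [-0.001, -0.165, -0.986, 1421.224], [0.0, 0.0, 0.0, 1.0]]
```

View pics/scene0.png

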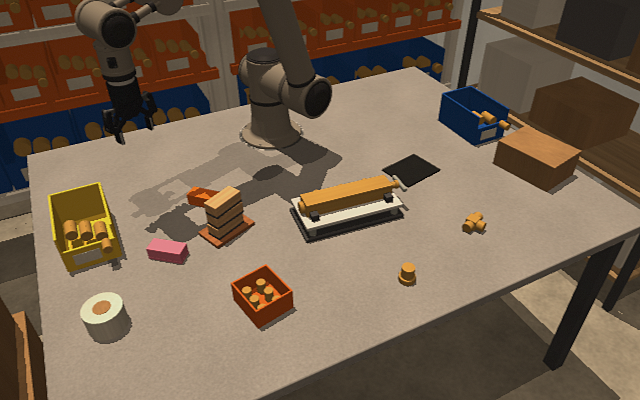

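View pics/top0.png

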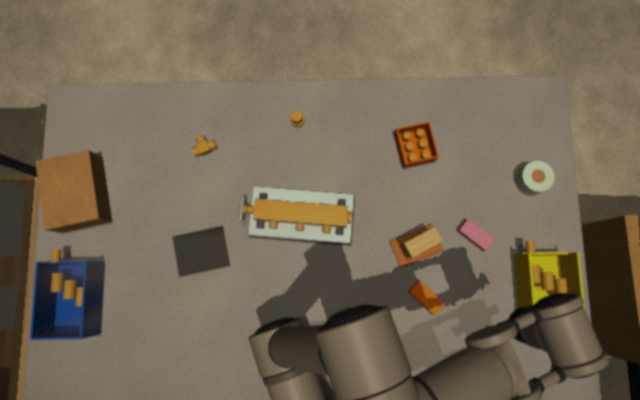

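The scene view shows the wooden pile at scene (225,205) / top (418,243), the fixture at top (300,214) with its tap on the left (+y), and the mat at top (202,251).
Could be taken for the block: the top of the pile at top (422,240), the orange block at (427,297), the pink block at (477,234), and the two spares under the top one. I choose the pale wooden top of the pile and check it in a close crop.

Run:
```python
import cv2,numpy as np
t=cv2.imread("pics/top0.png");s=cv2.imread("pics/scene0.png")
r=lambda i,x,y,w,h,f:cv2.resize(i[y:y+h,x:x+w],None,fx=f,fy=f,interpolation=cv2.INTER_CUBIC)
a=r(t,385,215,66,50,6);b=r(s,190,175,66,75,6)[:450]
c=r(t,235,180,130,70,6)
W=800;o=np.zeros((600,800,3),np.uint8)
o[:300,:396]=a;o[:450,400:796]=b[:450]
cv2.imwrite("pics/c1.png",o)
d=r(t,165,220,70,60,3)
e=r(s,280,165,130,80,4)
o=np.zeros((600,800,3),np.uint8);o[:280,:520]=r(t,235,180,130,70,4);o[:180,530:740]=d;o[280:600,:520]=e;cv2.imwrite("pics/c2.png",o)
```

```text
(no output)
```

View pics/c1.png

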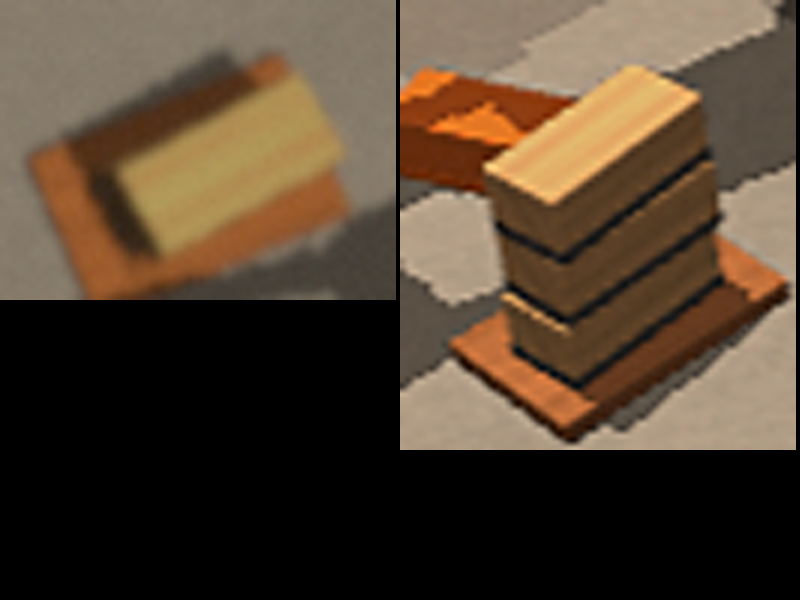

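View pics/c2.png

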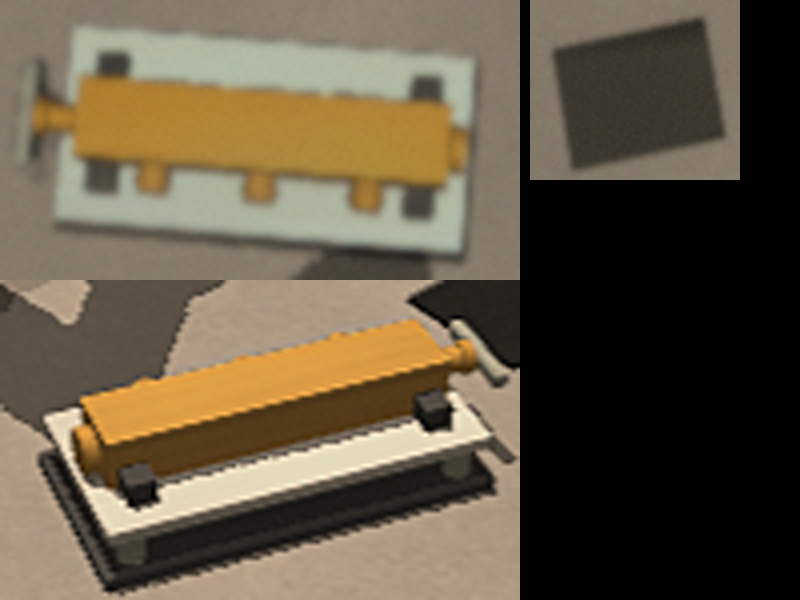

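Crop 1 shows the pale block on top, with two slightly turned spares and the stand below it. Crop 2 shows the bar's corners, the tap on its left end, the outlets below (-x side), and the mat. Next I fit the poses.

```bash
cat > h.py <<'E'
import numpy as np,cv2
from scipy.optimize import least_squares
C={n:np.load(f"{n}.npz") for n in("top","scene")}
def proj(n,P):
    E=np.linalg.inv(C[n]["E"]);R=E[:3,:3];q=P@R.T+E[:3,3]
    q=q@C[n]["K"].T;return q[:,:2]/q[:,2:]
def corners(p,w,l,z):
    c,s=np.cos(p[2]),np.sin(p[2])
    L=np.array([[w,l],[w,-l],[-w,-l],[-w,l]])/2   # top image order: TL,TR,BR,BL for yaw~0
    return np.c_[L@np.array([[c,s],[-s,c]])+p[:2],np.full(4,z)]
def fit(obs,w,l,z,p0):
    f=lambda p:np.concatenate([(proj(n,corners(p,w,l,z))-o).ravel() for n,o in obs.items()])
    r=least_squares(f,p0);return r.x,np.round(r.fun.reshape(-1,2),1).tolist()
def px(pts,f,ox,oy): return (np.array(pts)+.5)/f-.5+[ox,oy]
E
python3 - <<'E'
from h import *
T=px([(118,163),(297,77),(345,152),(165,257)],6,385,215)
S=px([(83,170),(234,65),(300,97),(155,207)],6,190,175)
# scene order: which end is +y? scene right/up = +y
def show(nm,T,S,w,l,z):
    for o in ({"top":T},{"scene":S},{"top":T,"scene":S}):
        if S is None and "scene" in o: continue
        p,e=fit(o,w,l,z,[600,0 ,0.0]);print(nm,list(o),np.round(p,3),e)
# TL(+x,+y),TR(+x,-y),BR(-x,-y),BL(-x,+y); scene image: +y right, +x towards the viewer
show("block",T,S[[2,3,0,1]],44,95,120)
F=px([(80,75),(452,103),(445,187),(77,158)],4,235,180)
G=px([(448,78),(105,166),(82,120),(420,40)],4,280,165)
show("face",F,G,56,260,90)
M=px([(23,50),(172,17),(194,135),(44,170)],3,165,220)
show("mat",M,None,120,150,6)
E
```

```text
block ['top'] [ 433.657 -311.9      0.465] [[-0.6, 0.8], [0.4, -1.3], [0.6, 0.7], [-0.4, -0.2]]
block ['scene'] [ 438.395 -311.376    0.493] [[0.7, -0.1], [-0.1, 0.1], [-0.3, 0.2], [-0.3, -0.3]]
block ['top', 'scene'] [ 435.02  -311.403    0.476] [[-0.8, 0.5], [0.0, -2.0], [0.4, -0.0], [-0.4, -0.6], [0.4, -0.6], [-0.8, -0.7], [-0.8, -0.7], [-0.4, -0.9]]
face ['top'] [ 5.22904e+02  1.68580e+01 -9.50000e-02] [[0.0, 0.4], [0.5, 0.4], [0.8, -0.5], [-1.3, -0.4]]
face ['scene'] [ 5.27325e+02  1.79730e+01 -9.80000e-02] [[1.1, 0.7], [0.4, 0.0], [-0.7, -0.3], [-0.8, -0.5]]
face ['top', 'scene'] [ 5.24462e+02  1.77890e+01 -9.60000e-02] [[-0.3, -0.2], [0.1, -0.0], [0.4, -1.0], [-1.6, -1.0], [0.5, 0.1], [-0.1, -0.5], [-1.2, -0.8], [-1.5, -1.0]]
mat ['top'] [4.28021e+02 3.11187e+02 2.05000e-01] [[-0.6, -0.3], [0.3, -0.6], [0.8, 0.4], [-0.5, 0.4]]
```

Emit:
drive_tool(delta_rot=[[0,0,-0.12],[0,0,-0.24],[0,0,-0.36],[0,0,-0.48],[0,0,-0.6],[0,0,-0.72],[0,0,-0.84],[0,0,-0.96],[0,0,-1.08],[0,0,-1.2]], travel=[[1.5,-0.3,0],[4,-0.8,0],[6.5,-1.3,0],[9,-1.8,0],[11.5,-2.3,0],[14,-2.8,0],[16.5,-3.3,0],[19,-3.8,0],[21.5,-4.3,0],[23,-4.6,0]], jaw=[1,1,1,1,1,1,1,1,1,1], newtons=30)

```text
time_s: 0.93
tcp_pos: [422.8, -322.0, 247.9]
orientation: [[-0.104, 0.995, -0.0], [0.995, 0.104, 0.001], [0.001, 0.0, -1.0]]
ft_force: [-0.5, 0.2, 0.0]
finger_gap: 85.4
grasp_force: 0.0
```

```bash
cat >> h.py <<'E'
def delta(p,yaw):
    "tool travel (cm) and rotvec to TCP p [mm] with tool pointing down, tool y at world angle yaw"
    from station import sense
    s=sense();R=np.array(s["orientation"]);y=np.array([np.cos(yaw),np.sin(yaw),0]);z=np.array([0,0,-1.])
    D=np.c_[np.cross(y,z),y,z]
    print("t",round(s["time_s"],2),"tcp",np.round(s["tcp_pos"],1),"F",np.round(s["ft_force"],1),"gap",round(s["finger_gap"],1),"grip",round(s["grasp_force"],1),
     "\n travel",np.round(R.T@(np.array(p)-s["tcp_pos"])/10,3),"rot",np.round(cv2.Rodrigues(R.T@D)[0].ravel(),4),"q6",round(s["joint_positions"][5],2))
E
python3 -c "
from h import *;delta([436.3,-311.5,165],.48)"
```

```text
t 0.93 tcp [ 422.8 -322.   247.9] F [-0.5  0.2  0. ] gap 85.4 grip 0.0 
 travel [0.899 1.452 8.294] rot [ 2.000e-04 -9.000e-04 -3.757e-01] q6 -0.9
```

Emit:
drive_tool(delta_rot=[[0,0,-0.12],[0,0,-0.24],[0,0,-0.36],[0,0,-0.38],[0,0,-0.38],[0,0,-0.38],[0,0,-0.38]], travel=[[0.4,0.5,1.5],[0.8,1.0,4],[0.96,1.6,6.5],[0.96,1.6,8.3],[0.96,1.6,8.3],[0.96,1.6,8.3],[0.96,1.6,8.3]], jaw=[1,1,1,1,1,1,1])

```text
time_s: 1.52
tcp_pos: [436.6, -313.3, 166.3]
orientation: [[-0.458, 0.889, 0.001], [0.889, 0.458, -0.001], [-0.001, 0.0, -1.0]]
ft_force: [0.2, -0.1, -0.1]
finger_gap: 85.5
grasp_force: 0.0
```

Run:
```python
from h import *;delta([436.3,-311.5,109],.48)
from station import get_image
a=get_image("scene")["pixels"][130:250,160:290,::-1];b=get_image("top")["pixels"][200:280,375:475,::-1]
o=np.zeros((480,780,3),np.uint8);a=cv2.resize(a,None,fx=3.5,fy=3.5,interpolation=2);b=cv2.resize(b,None,fx=3.2,fy=3.2,interpolation=2)
o[:a.shape[0],:a.shape[1]]=a;o[:b.shape[0],458:458+b.shape[1]]=b;cv2.imwrite("pics/c3.png",o)
```

```text
t 1.52 tcp [ 436.6 -313.3  166.3] F [ 0.2 -0.1 -0.1] gap 85.5 grip 0.0 
 travel [0.18  0.048 5.732] rot [ 0.0004  0.0014 -0.0043] q6 -1.24
```

View pics/c3.png

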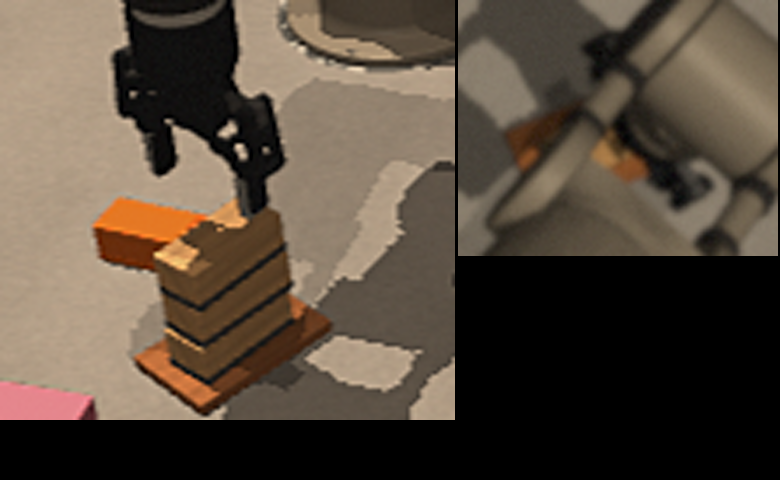

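The crop shows the open fingers straddling the top block, at crop (155,150) and (255,190). I descend slowly, then close gently.

Emit:
drive_tool(delta_rot=[[0,0,0],[0,0,0],[0,0,0],[0,0,0],[0,0,0],[0,0,0]], travel=[[0.15,0.05,1.2],[0.18,0.05,2.8],[0.18,0.05,4.4],[0.18,0.05,5.4],[0.18,0.05,5.7],[0.18,0.05,5.7]], jaw=[1,1,1,1,1,1])

```text
time_s: 2.12
tcp_pos: [435.9, -311.0, 108.3]
orientation: [[-0.459, 0.889, -0.0], [0.889, 0.459, 0.0], [0.0, -0.0, -1.0]]
ft_force: [0.4, -0.3, -0.7]
finger_gap: 85.5
grasp_force: 0.0
```

Emit:
drive_tool(delta_rot=[[0,0,0],[0,0,0],[0,0,0],[0,0,0],[0,0,0],[0,0,0],[0,0,0],[0,0,0],[0,0,0],[0,0,0]], travel=[[0,0,0],[0,0,0],[0,0,0],[0,0,0],[0,0,0],[0,0,0],[0,0,0],[0,0,0],[0,0,0],[0,0,0]], jaw=[0.6,0.4,0.3,0.25,0.2,0.15,0.1,0.05,0,-0.1], newtons=20)

```text
time_s: 2.95
tcp_pos: [436.1, -311.0, 108.5]
orientation: [[-0.459, 0.888, 0.001], [0.888, 0.459, -0.0], [-0.0, 0.0, -1.0]]
ft_force: [-0.3, -0.7, 2.6]
finger_gap: 43.3
grasp_force: 21.4
```

Emit:
drive_tool(delta_rot=[[0,0,0],[0,0,0],[0,0,0],[0,0,0],[0,0,0],[0,0,0],[0,0,0],[0,0,0]], travel=[[0,0,0],[0,0,-0.1],[0,0,-0.4],[0,0,-0.9],[0,0,-1.8],[0,0,-2.8],[0,0,-3.5],[0,0,-3.5]], jaw=[-0.2,-0.3,-0.3,-0.3,-0.3,-0.3,-0.3,-0.3], newtons=50)

```text
time_s: 3.62
tcp_pos: [436.8, -311.7, 145.6]
orientation: [[-0.459, 0.888, 0.003], [0.888, 0.459, -0.003], [-0.004, 0.001, -1.0]]
ft_force: [0.4, -0.1, -2.0]
finger_gap: 43.3
grasp_force: 51.2
```

Run:
```python
from h import *;delta([470,-150,190],-.096)
from station import get_image
a=get_image("scene")["pixels"][120:250,170:300,::-1]
cv2.imwrite("pics/c4.png",cv2.resize(a,None,fx=4.6,fy=4.6,interpolation=2))
```

```text
t 3.62 tcp [ 436.8 -311.7  145.6] F [ 0.4 -0.1 -2. ] gap 43.3 grip 51.2 
 travel [12.82  10.381 -4.478] rot [0.0024 0.0034 0.573 ] q6 -1.24
```

View pics/c4.png

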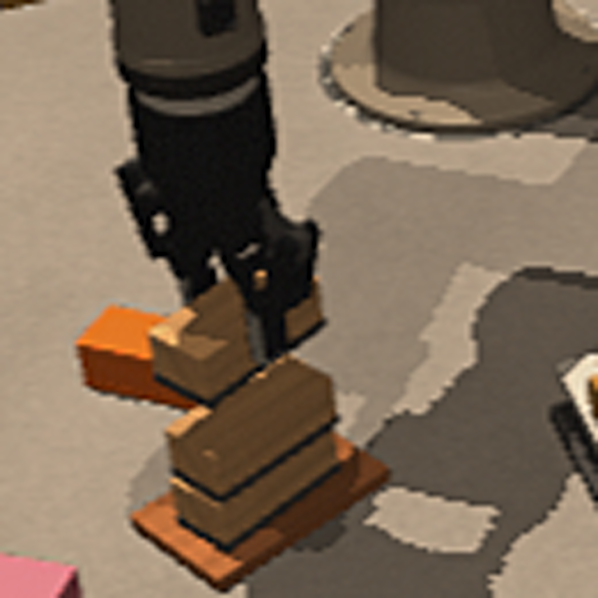

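Only the top block came up; both spares are still on the stand. I carry the block to above the tap end of the bar.

Emit:
drive_tool(delta_rot=[[0,0,0.02],[0,0,0.08],[0,0,0.14],[0,0,0.2],[0,0,0.26],[0,0,0.33],[0,0,0.4],[0,0,0.46],[0,0,0.5],[0,0,0.53]], travel=[[0.5,0.4,-1.5],[2,1.7,-3],[4.5,3.8,-4],[7,6,-4],[9.5,8.1,-4],[12,10.2,-4],[14.5,12.4,-4],[17,14.5,-4],[19.5,16.7,-4],[22,18.8,-4]], jaw=[-0.3,-0.3,-0.3,-0.3,-0.3,-0.3,-0.3,-0.3,-0.3,-0.3], newtons=70)

```text
time_s: 4.5
tcp_pos: [501.9, -27.5, 183.1]
orientation: [[0.055, 0.998, -0.0], [0.998, -0.055, -0.0], [-0.0, -0.0, -1.0]]
ft_force: [0.0, 0.8, -2.3]
finger_gap: 42.6
grasp_force: 78.0
```

```bash
python3 -c "
from h import *;delta([533,99.6,145],-.096)"
```

```text
t 4.5 tcp [501.9 -27.5 183.1] F [ 0.   0.8 -2.3] gap 42.6 grip 78.0 
 travel [12.859  2.407  3.811] rot [-0.0003  0.      0.0408] q6 -0.15
```

Emit:
drive_tool(delta_rot=[[0,0,0.02],[0,0,0.04],[0,0,0.04],[0,0,0.04],[0,0,0.04],[0,0,0.04],[0,0,0.04],[0,0,0.04],[0,0,0.04]], travel=[[2.5,0.5,0],[5,1,0],[7.5,1.5,0.5],[10,2,1.5],[12,2.3,2.6],[12.8,2.4,3.4],[12.8,2.4,3.7],[12.8,2.4,3.7],[12.8,2.4,3.7]], jaw=[-0.3,-0.3,-0.3,-0.3,-0.3,-0.3,-0.3,-0.3,-0.3])

```text
time_s: 5.25
tcp_pos: [532.5, 96.4, 146.3]
orientation: [[0.093, 0.996, -0.0], [0.996, -0.093, -0.001], [-0.001, -0.0, -1.0]]
ft_force: [0.1, 0.2, -2.0]
finger_gap: 42.7
grasp_force: 78.0
```

Run:
```python
from h import *;delta([533,99.6,145],-.096)
from station import get_image
a=get_image("scene")["pixels"][130:245,280:420,::-1];b=get_image("top")["pixels"][180:255,235:365,::-1]
cv2.imwrite("pics/s5.png",a)
a=cv2.resize(a,None,fx=5.5,fy=5.5,interpolation=2)
a=a[:600];cv2.imwrite("pics/c5.png",a[:, :800])
```

```text
t 5.25 tcp [532.5  96.4 146.3] F [ 0.1  0.2 -2. ] gap 42.7 grip 78.0 
 travel [0.322 0.016 0.132] rot [-0.0004  0.0006  0.0024] q6 0.13
```

View pics/c5.png

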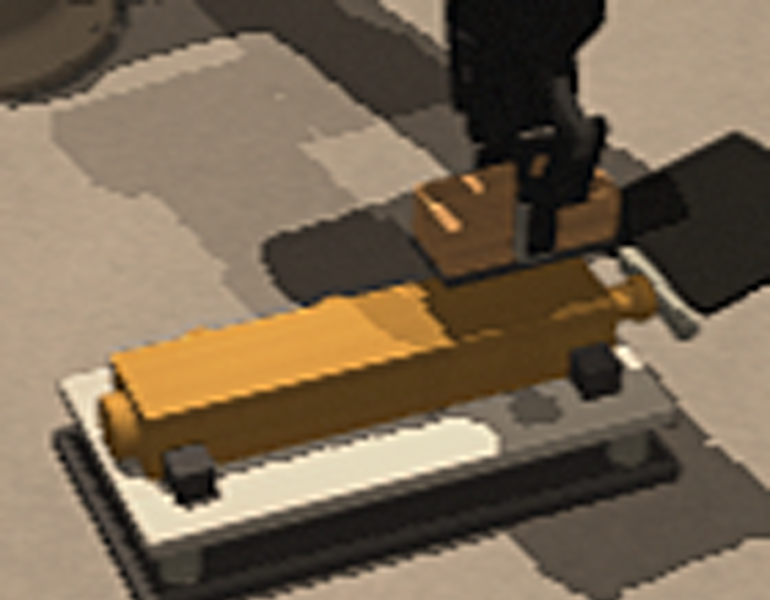

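The crop shows the block hovering over the tap end. The +x edge of its sole runs from crop (446,282) to (622,245), and the bar's plug-end corners are at (110,357) and (153,418). I check the block's offset relative to the face with this same camera.

Run:
```python
from h import *
q=lambda P:np.round((proj("scene",P)-[280,130]+.5)*5.5-.5).tolist()
for off in(24.5,22):print("sole pred",q(corners([532.5,96.4,-.094],44,95,146.3-off)))
for p in([525,17.5,-.096],[527.3,18,-.098]):print("face pred",q(corners(p,56,260,90)))
g=px([(446,282),(622,245)],5.5,280,130)
from scipy.optimize import least_squares
for z in(121.8,124):
  r=least_squares(lambda p:(proj("scene",corners([p[0],p[1],-.094],44,95,z))[[1,0]]-g).ravel(),[530,90]);print(z,r.x,r.fun)
f=px([(153,418),(110,357),(618,312)],5.5,280,130)
r=least_squares(lambda p:(proj("scene",corners(p,56,260,90))[[1,2,0]]-f).ravel(),[525,17,-.09]);print(r.x,r.fun)
```

```text
sole pred [[613.0, 246.0], [443.0, 287.0], [407.0, 240.0], [573.0, 200.0]]
sole pred [[613.0, 242.0], [443.0, 283.0], [407.0, 236.0], [574.0, 196.0]]
face pred [[619.0, 301.0], [144.0, 419.0], [106.0, 354.0], [570.0, 243.0]]
face pred [[622.0, 304.0], [147.0, 421.0], [109.0, 356.0], [573.0, 245.0]]
121.8 [531.75860571 100.37873559] [ 0.60859629  0.38632087 -0.62031702 -0.35085043]
124 [534.28088943  98.66001324] [ 0.56785287  0.39445861 -0.57882124 -0.3626287 ]
[ 5.28971977e+02  1.78637432e+01 -1.05343741e-01] [-1.08988474  0.7356916  -0.01867128 -0.11382854  1.16579354 -0.95982423]
```

Emit:
drive_tool(delta_rot=[[0,0,0],[0,0,0],[0,0,0.003],[0,0,0.003],[0,0,0.003],[0,0,0.003]], travel=[[0.05,0.05,0.8],[0.15,0.1,1.6],[0.15,0.1,2.3],[0.15,0.1,2.7],[0.15,0.1,2.8],[0.15,0.1,2.8]], jaw=[-0.3,-0.3,-0.3,-0.3,-0.3,-0.3])

```text
time_s: 5.85
tcp_pos: [533.5, 98.7, 117.6]
orientation: [[0.096, 0.995, -0.001], [0.995, -0.096, -0.0], [-0.0, -0.001, -1.0]]
ft_force: [-0.1, -0.7, -2.9]
finger_gap: 43.0
grasp_force: 78.0
```

Run:
```python
from h import *;delta([533.5,98.5,114.5],-.096)
from station import get_image
a=get_image("scene")["pixels"][155:215,345:415,::-1]
cv2.imwrite("pics/c6.png",cv2.resize(a,None,fx=10,fy=10,interpolation=2))
```

```text
t 5.85 tcp [533.5  98.7 117.6] F [-0.1 -0.7 -2.9] gap 43.0 grip 78.0 
 travel [-0.025 -0.     0.314] rot [-0.0012  0.0003  0.    ] q6 0.14
```

View pics/c6.png

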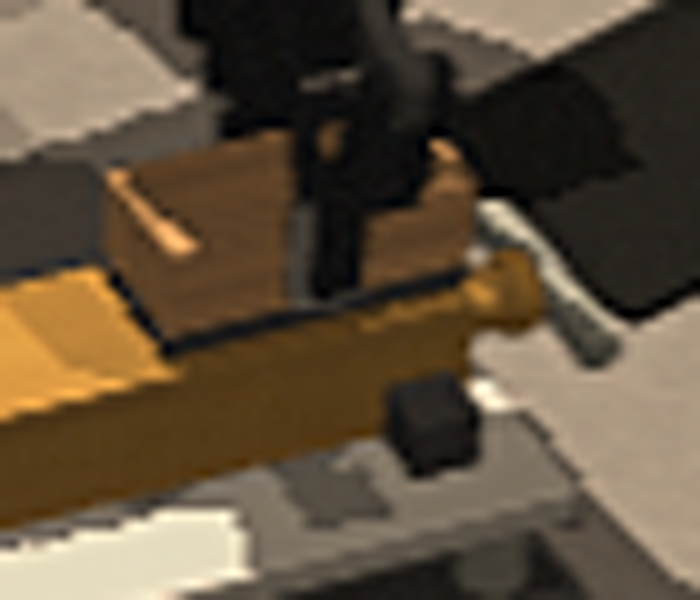

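The crop shows the block 3 mm above the face. The near sole corners are at (172,353) and (472,272), the bar's front edge is about (172,380), and its end corner is at about (470,305). I compare these with the ideal placement.

Run:
```python
from h import *
q=lambda P:(proj("scene",P)-[345,155]+.5)*10-.5
F=[526,17.8,-.098]
for dx in(-3,0,3):
  for h in(1,3):
    c,s=np.cos(F[2]),np.sin(F[2]);P=[F[0]+dx*c-82.5*s,F[1]+dx*s+82.5*c,F[2]]
    b=q(corners(P,44,95,90+h));f=q(corners(F,56,260,90))
    e=np.interp(b[1,0],[f[1,0],f[0,0]],[f[1,1],f[0,1]])
    print(dx,h,"gap",round(e-b[1,1],1),"end diff block-bar",np.round(b[0]-f[0],1),"bar corner",f[0].round(),"slope",round((f[0,1]-f[1,1])/(f[0,0]-f[1,0]),3))
# measured: column-wise front edge of the bar (top light->dark) and right end of bar
a=cv2.imread("pics/c6.png")
for x in(20,60,100,140):
  v=a[360:460,x].astype(int).sum(1);print("edge",x,360+np.argmin(np.convolve(v,np.r_[np.ones(6),-np.ones(6)],'valid')[:60])+5)
for y in(320,340,360):
  v=a[y,430:520].astype(int);print("end",y,v[::6].tolist())
```

```text
-3 1 gap 24.4 end diff block-bar [-14.4 -20.4] bar corner [479. 301.] slope -0.246
-3 3 gap 30.1 end diff block-bar [-13.8 -26.1] bar corner [479. 301.] slope -0.246
0 1 gap 17.3 end diff block-bar [ -9.5 -14.6] bar corner [479. 301.] slope -0.246
0 3 gap 22.9 end diff block-bar [ -8.9 -20.3] bar corner [479. 301.] slope -0.246
3 1 gap 10.0 end diff block-bar [-4.6 -8.7] bar corner [479. 301.] slope -0.246
3 3 gap 15.7 end diff block-bar [ -4.  -14.4] bar corner [479. 301.] slope -0.246
edge 20 410
edge 60 400
edge 100 391
edge 140 381
end 320 [[23, 58, 84], [21, 54, 78], [22, 53, 75], [23, 53, 74], [22, 52, 75], [22, 53, 77], [20, 52, 77], [16, 49, 74], [12, 44, 69], [9, 42, 66], [7, 41, 65], [7, 41, 66], [7, 40, 66], [9, 41, 66], [10, 43, 67]]
end 340 [[26, 57, 80], [26, 58, 81], [25, 58, 82], [24, 58, 82], [22, 56, 81], [9, 44, 71], [22, 54, 80], [69, 94, 114], [112, 132, 150], [128, 149, 168], [138, 160, 179], [133, 155, 175], [121, 142, 161], [108, 130, 149], [104, 128, 147]]
end 360 [[23, 61, 87], [23, 61, 88], [24, 61, 89], [22, 59, 86], [20, 57, 83], [18, 53, 78], [38, 67, 91], [78, 101, 118], [118, 137, 154], [134, 157, 176], [140, 163, 184], [137, 161, 182], [135, 160, 180], [133, 157, 177], [132, 155, 176]]
```

Emit:
drive_tool(delta_rot=[[0,0,0],[0,0,0],[0,0,0],[0,0,0],[0,0,0],[0,0,0]], travel=[[-0.18,-0.03,0],[-0.18,-0.03,0],[-0.18,-0.03,0.15],[-0.18,-0.03,0.3],[-0.18,-0.03,0.4],[-0.18,-0.03,0.4]], jaw=[-0.3,-0.3,-0.3,-0.3,-0.3,-0.3])

```text
time_s: 6.4
tcp_pos: [533.4, 97.1, 114.3]
orientation: [[0.096, 0.995, 0.0], [0.995, -0.096, -0.0], [-0.0, 0.0, -1.0]]
ft_force: [-0.4, -0.4, 0.5]
finger_gap: 42.9
grasp_force: 78.3
```

Emit:
drive_tool(delta_rot=[[0,0,0],[0,0,0],[0,0,0],[0,0,0],[0,0,0],[0,0,0]], travel=[[0,0,0.1],[0,0,0.2],[0,0,0.3],[0,0,0.4],[0,0,0.4],[0,0,0.4]], jaw=[-0.3,-0.3,-0.3,-0.3,-0.3,-0.3])

```text
time_s: 6.9
tcp_pos: [533.4, 97.0, 110.4]
orientation: [[0.096, 0.995, 0.0], [0.995, -0.096, -0.0], [-0.0, 0.0, -1.0]]
ft_force: [-1.8, 0.3, 3.4]
finger_gap: 42.7
grasp_force: 78.9
```

Emit:
drive_tool(delta_rot=[[0,0,0],[0,0,0],[0,0,0],[0,0,0],[0,0,0],[0,0,0],[0,0,0]], travel=[[0,0,0.1],[0,0,0.2],[0,0,0.3],[0,0,0.38],[0,0,0.38],[0,0,0.38],[0,0,0.38]], jaw=[-0.3,-0.3,-0.3,-0.3,-0.3,-0.3,-0.3])

```text
time_s: 7.48
tcp_pos: [533.4, 97.1, 107.0]
orientation: [[0.096, 0.995, 0.001], [0.995, -0.096, -0.0], [-0.0, 0.001, -1.0]]
ft_force: [-3.3, -0.6, 7.6]
finger_gap: 43.1
grasp_force: 79.3
```

Run:
```python
from h import *
from station import get_image,sense
for _ in range(4): d=get_image("scene");s=sense();print(np.round(s["ft_force"],2),np.round(s["tcp_pos"],2))
cv2.imwrite("pics/s7.png",d["pixels"][:,:,::-1])
a=d["pixels"][155:215,345:415,::-1]
cv2.imwrite("pics/c7.png",cv2.resize(a,None,fx=10,fy=10,interpolation=2))
```

```text
[-2.14 -0.7   7.48] [533.42  97.04 106.95]
[-3.6  -0.69  7.09] [533.4   97.04 106.95]
[-2.94  0.09  8.4 ] [533.42  97.05 106.95]
[-3.56 -0.34  6.31] [533.4   97.05 106.97]
```

View pics/c7.png

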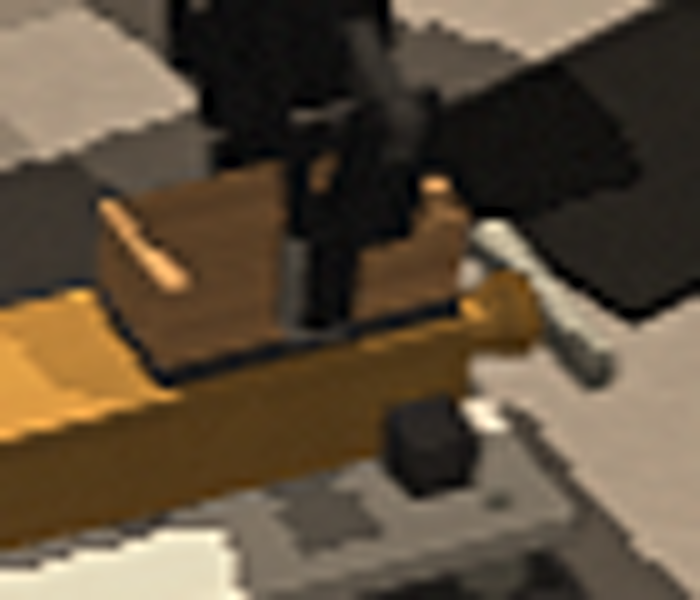

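The block now sits on the face with its end about level with the bar's end (block corner about (463,300), bar end x≈470). The strip in front looks like roughly 6–8 mm. I measure it.

```bash
cat >> h.py <<'E'
def strip(img,F,yc,h=90-8,pr=True):
    "profile across the bar (local x 10..36 mm, at plane h) just along block span, averaged in y"
    xs=np.arange(10,37,1.);c,s=np.cos(F[2]),np.sin(F[2]);out=[]
    for x in xs:
        ys=np.r_[np.arange(yc-44,yc-20,2)]
        P=np.c_[F[0]+x*c-ys*s,F[1]+x*s+ys*c,np.full(len(ys),h)]
        uv=proj("scene",P).astype(np.float32)
        out.append(cv2.remap(img,uv[:,0].reshape(1,-1),uv[:,1].reshape(1,-1),1)[0].astype(int).sum(1).mean())
    return xs,np.round(out)
E
python3 - <<'E'
from h import *
i=cv2.imread("pics/s7.png");F=[526,17.8,-.096]
for yc in(82.5,0,-60):
  x,o=strip(i,F,yc);print(yc,list(zip(x.astype(int).tolist(),o.astype(int).tolist())))
E
```

```text
82.5 [(10, 199), (11, 196), (12, 188), (13, 174), (14, 154), (15, 130), (16, 109), (17, 91), (18, 79), (19, 74), (20, 75), (21, 83), (22, 97), (23, 115), (24, 136), (25, 154), (26, 166), (27, 172), (28, 172), (29, 169), (30, 166), (31, 164), (32, 162), (33, 161), (34, 161), (35, 161), (36, 161)]
0 [(10, 446), (11, 445), (12, 444), (13, 444), (14, 443), (15, 444), (16, 445), (17, 446), (18, 447), (19, 449), (20, 452), (21, 456), (22, 462), (23, 467), (24, 465), (25, 448), (26, 410), (27, 354), (28, 293), (29, 240), (30, 199), (31, 175), (32, 162), (33, 156), (34, 155), (35, 156), (36, 159)]
-60 [(10, 447), (11, 446), (12, 446), (13, 446), (14, 446), (15, 448), (16, 449), (17, 451), (18, 452), (19, 454), (20, 456), (21, 462), (22, 467), (23, 471), (24, 464), (25, 440), (26, 397), (27, 338), (28, 277), (29, 225), (30, 190), (31, 170), (32, 160), (33, 157), (34, 157), (35, 160), (36, 163)]
```

The bar edge is at local x≈28 and the block edge at x≈22–23, so it is centred to about 1 mm. The force is about 9.5 N in all (bed at about 7.5–8 mm). I start the slow stroke along tool -x.

Emit:
drive_tool(delta_rot=[[0,0,0],[0,0,0],[0,0,0],[0,0,0],[0,0,0],[0,0,0],[0,0,0],[0,0,0],[0,0,0],[0,0,0]], travel=[[-0.1,0,0.0],[-0.25,0,0.01],[-0.45,0,0.02],[-0.7,0,0.02],[-0.95,0,0.02],[-1.2,0,0.02],[-1.45,0,0.02],[-1.7,0,0.02],[-1.95,0,0.02],[-2.2,0,0.02]], jaw=[-0.3,-0.3,-0.3,-0.3,-0.3,-0.3,-0.3,-0.3,-0.3,-0.3])

```text
time_s: 8.52
tcp_pos: [532.5, 76.3, 107.2]
orientation: [[0.096, 0.995, 0.004], [0.995, -0.096, 0.002], [0.002, 0.004, -1.0]]
ft_force: [-0.3, 7.1, 6.1]
finger_gap: 42.8
grasp_force: 79.2
```

Emit:
drive_tool(delta_rot=[[0,0,0],[0,0,0],[0,0,0],[0,0,0],[0,0,0],[0,0,0],[0,0,0],[0,0,0],[0,0,0],[0,0,0]], travel=[[-0.25,0,0],[-0.5,0,0],[-0.75,0,0],[-1.0,0,0],[-1.25,0,0],[-1.5,0,0],[-1.75,0,0],[-2.0,0,0],[-2.25,0,0],[-2.5,0,0]], jaw=[-0.3,-0.3,-0.3,-0.3,-0.3,-0.3,-0.3,-0.3,-0.3,-0.3])

```text
time_s: 9.35
tcp_pos: [530.1, 51.4, 107.2]
orientation: [[0.096, 0.995, 0.004], [0.995, -0.096, 0.002], [0.002, 0.004, -1.0]]
ft_force: [0.4, 6.3, 7.2]
finger_gap: 42.4
grasp_force: 79.2
```

Emit:
drive_tool(delta_rot=[[0,0,0],[0,0,0],[0,0,0],[0,0,0],[0,0,0],[0,0,0],[0,0,0],[0,0,0],[0,0,0],[0,0,0]], travel=[[-0.25,-0.01,0.01],[-0.5,-0.02,0.02],[-0.75,-0.03,0.03],[-1.0,-0.04,0.03],[-1.25,-0.05,0.03],[-1.5,-0.06,0.03],[-1.75,-0.06,0.03],[-2.0,-0.06,0.03],[-2.25,-0.06,0.03],[-2.5,-0.06,0.03]], jaw=[-0.3,-0.3,-0.3,-0.3,-0.3,-0.3,-0.3,-0.3,-0.3,-0.3])

```text
time_s: 10.18
tcp_pos: [527.2, 26.6, 107.0]
orientation: [[0.096, 0.995, 0.004], [0.995, -0.096, 0.002], [0.002, 0.004, -1.0]]
ft_force: [0.1, 6.1, 7.6]
finger_gap: 42.6
grasp_force: 79.2
```

Emit:
drive_tool(delta_rot=[[0,0,0],[0,0,0],[0,0,0],[0,0,0],[0,0,0],[0,0,0],[0,0,0],[0,0,0],[0,0,0],[0,0,0]], travel=[[-0.25,0,0],[-0.5,0,0],[-0.75,0,0],[-1.0,0,0],[-1.25,0,0],[-1.5,0,0],[-1.75,0,0],[-2.0,0,0],[-2.25,0,0],[-2.5,0,0]], jaw=[-0.3,-0.3,-0.3,-0.3,-0.3,-0.3,-0.3,-0.3,-0.3,-0.3])

```text
time_s: 11.02
tcp_pos: [524.7, 1.6, 106.9]
orientation: [[0.096, 0.995, 0.004], [0.995, -0.096, 0.001], [0.002, 0.003, -1.0]]
ft_force: [-0.1, 6.9, 7.7]
finger_gap: 42.5
grasp_force: 79.2
```

Run:
```python
from h import *
from station import get_image
d=get_image("scene");i=np.ascontiguousarray(d["pixels"][:,:,::-1]);cv2.imwrite("pics/s8.png",i);delta([517.5,-67,107],-.096)
F=[526,17.8,-.096]
for yc in(-16,-70,60):
  x,o=strip(i,F,yc);print(yc,list(zip(x.astype(int).tolist(),o.astype(int).tolist()))[4:24])
```

```text
t 11.07 tcp [524.7   1.2 106.9] F [0.7 5.6 6.6] gap 42.4 grip 79.2 
 travel [-6.858 -0.059 -0.02 ] rot [ 0.0033 -0.0015  0.    ] q6 -0.05
-16 [(14, 159), (15, 139), (16, 118), (17, 98), (18, 81), (19, 71), (20, 70), (21, 78), (22, 100), (23, 134), (24, 174), (25, 209), (26, 230), (27, 231), (28, 216), (29, 196), (30, 181), (31, 171), (32, 167), (33, 166)]
-70 [(14, 442), (15, 444), (16, 445), (17, 447), (18, 448), (19, 450), (20, 453), (21, 458), (22, 464), (23, 468), (24, 463), (25, 437), (26, 394), (27, 336), (28, 274), (29, 224), (30, 189), (31, 168), (32, 159), (33, 155)]
60 [(14, 188), (15, 174), (16, 162), (17, 152), (18, 141), (19, 134), (20, 134), (21, 144), (22, 159), (23, 173), (24, 184), (25, 189), (26, 189), (27, 186), (28, 181), (29, 176), (30, 168), (31, 163), (32, 160), (33, 160)]
```

Emit:
drive_tool(delta_rot=[[0,0,0],[0,0,0],[0,0,0],[0,0,0],[0,0,0],[0,0,0],[0,0,0],[0,0,0],[0,0,0],[0,0,0]], travel=[[-0.25,-0.01,0],[-0.5,-0.02,0],[-0.75,-0.03,0],[-1.0,-0.04,0],[-1.25,-0.05,0],[-1.5,-0.06,0],[-1.75,-0.06,0],[-2.0,-0.06,0],[-2.25,-0.06,0],[-2.5,-0.06,0]], jaw=[-0.3,-0.3,-0.3,-0.3,-0.3,-0.3,-0.3,-0.3,-0.3,-0.3])

```text
time_s: 11.9
tcp_pos: [521.6, -23.2, 106.9]
orientation: [[0.096, 0.995, 0.003], [0.995, -0.096, 0.001], [0.002, 0.003, -1.0]]
ft_force: [0.7, 6.2, 7.4]
finger_gap: 42.8
grasp_force: 79.3
```

Emit:
drive_tool(delta_rot=[[0,0,0],[0,0,0],[0,0,0],[0,0,0],[0,0,0],[0,0,0],[0,0,0],[0,0,0],[0,0,0],[0,0,0]], travel=[[-0.25,0,0],[-0.5,0,0],[-0.75,0,0],[-1.0,0,0],[-1.25,0,0],[-1.5,0,0],[-1.75,0,0],[-2.0,0,0],[-2.25,0,0],[-2.5,0,0]], jaw=[-0.3,-0.3,-0.3,-0.3,-0.3,-0.3,-0.3,-0.3,-0.3,-0.3])

```text
time_s: 12.73
tcp_pos: [519.2, -48.2, 106.8]
orientation: [[0.096, 0.995, 0.003], [0.995, -0.096, 0.001], [0.002, 0.003, -1.0]]
ft_force: [-0.0, 8.0, 7.7]
finger_gap: 42.9
grasp_force: 79.3
```

Emit:
drive_tool(delta_rot=[[0,0,0],[0,0,0],[0,0,0],[0,0,0]], travel=[[-0.25,0,0],[-0.5,0,0],[-0.75,0,0],[-1.0,0,0]], jaw=[-0.3,-0.3,-0.3,-0.3])

```text
time_s: 13.07
tcp_pos: [518.2, -58.1, 106.8]
orientation: [[0.096, 0.995, 0.003], [0.995, -0.096, 0.001], [0.002, 0.003, -1.0]]
ft_force: [-0.1, 7.8, 8.1]
finger_gap: 43.0
grasp_force: 79.2
```

Run:
```python
from h import *
from station import get_image
d=get_image("scene");i=np.ascontiguousarray(d["pixels"][:,:,::-1]);cv2.imwrite("pics/s9.png",i);delta([517.5,-67.2,107],-.096)
cv2.imwrite("pics/c9.png",cv2.resize(i[170:230,290:370],None,fx=10,fy=10,interpolation=2))
```

```text
t 13.12 tcp [518.1 -58.5 106.8] F [-0.2  5.4  7. ] gap 43.1 grip 79.2 
 travel [-0.871  0.02  -0.023] rot [ 0.0028 -0.0013  0.    ] q6 -0.17
```

View pics/c9.png

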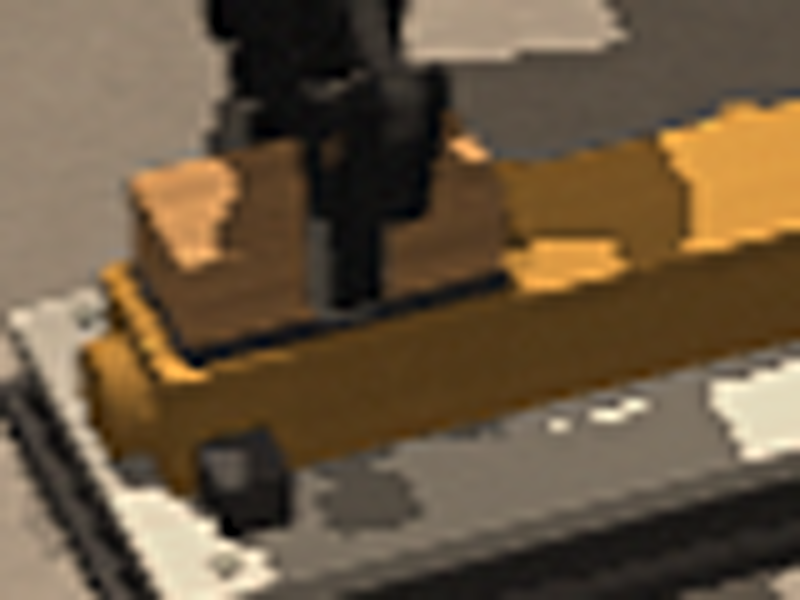

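The block's near corner is at (192,362) and should end near (163,370), so about 7 mm remain (TCP arithmetic says 8.7). I finish the last part.

Emit:
drive_tool(delta_rot=[[0,0,0],[0,0,0],[0,0,0],[0,0,0],[0,0,0],[0,0,0],[0,0,0]], travel=[[-0.25,0,0],[-0.48,0,0],[-0.65,0,0],[-0.73,0,0],[-0.73,0,0],[-0.73,0,0],[-0.73,0,0]], jaw=[-0.3,-0.3,-0.3,-0.3,-0.3,-0.3,-0.3])

```text
time_s: 13.7
tcp_pos: [517.4, -65.6, 106.8]
orientation: [[0.096, 0.995, 0.003], [0.995, -0.096, 0.001], [0.001, 0.003, -1.0]]
ft_force: [0.2, 5.6, 7.1]
finger_gap: 42.8
grasp_force: 79.3
```

Run:
```python
from h import *
from station import get_image
d=get_image("scene");i=np.ascontiguousarray(d["pixels"][:,:,::-1]);delta([428,311.2,180],.205)
b=cv2.resize(i[170:230,290:370],None,fx=10,fy=10,interpolation=2)
a=cv2.imread("pics/c9.png")
for y in(300,320,340):
  for m in(a,b):
    g=cv2.GaussianBlur(m,(9,9),0)[y,90:230].astype(int).sum(1);print(y,g[::8].tolist())
```

```text
t 13.75 tcp [517.5 -65.5 106.8] F [0.  5.1 6.9] gap 42.8 grip 79.3 
 travel [ 36.652 -12.491  -7.316] rot [ 0.0029 -0.0007 -0.3009] q6 -0.18
300 [545, 480, 309, 201, 324, 399, 313, 164, 100, 153, 193, 198, 200, 200, 196, 193, 191, 188]
300 [547, 499, 319, 112, 117, 167, 192, 199, 198, 200, 204, 205, 203, 199, 194, 192, 191, 188]
320 [341, 377, 269, 117, 109, 241, 389, 412, 298, 154, 143, 194, 203, 197, 195, 197, 197, 200]
320 [334, 370, 274, 136, 94, 106, 149, 194, 200, 192, 186, 188, 194, 194, 200, 200, 200, 203]
340 [475, 406, 349, 331, 292, 196, 230, 397, 438, 321, 169, 128, 182, 184, 170, 160, 158, 148]
340 [484, 428, 367, 336, 297, 179, 96, 129, 187, 208, 209, 213, 217, 198, 173, 159, 158, 152]
```

The bright strip at the plug end has vanished, so the block's end is level with the bar's end. I lift straight up and carry it to the mat.

Emit:
drive_tool(delta_rot=[[0,0,0],[0,0,0],[0,0,0],[0,0,0],[0,0,0],[0,0,0],[0,0,0],[0,0,0],[0,0,0],[0,0,-0.03]], travel=[[0,0,-0.2],[0,0,-0.5],[0,0,-0.9],[0,0,-1.4],[0,0,-2.2],[0,0,-3.2],[0,0,-4.4],[0,0,-5.6],[0.8,-0.3,-6.5],[2.2,-0.8,-7]], jaw=[-0.3,-0.3,-0.3,-0.3,-0.3,-0.3,-0.3,-0.3,-0.3,-0.3])

```text
time_s: 14.58
tcp_pos: [511.1, -44.4, 177.7]
orientation: [[0.068, 0.998, 0.002], [0.998, -0.068, -0.001], [-0.001, 0.002, -1.0]]
ft_force: [0.1, -0.4, -2.0]
finger_gap: 43.0
grasp_force: 77.9
```

Emit:
drive_tool(delta_rot=[[0,0,-0.03],[0,0,-0.06],[0,0,-0.09],[0,0,-0.12],[0,0,-0.15],[0,0,-0.18],[0,0,-0.21],[0,0,-0.24],[0,0,-0.27],[0,0,-0.27]], travel=[[2.5,-0.8,0],[5.5,-1.8,0],[8.5,-2.9,0],[11.5,-3.9,0],[14.5,-4.9,0],[17.5,-6,0],[20.5,-7,0],[23.5,-8,0],[26.5,-9,0],[29,-9.9,0]], jaw=[-0.3,-0.3,-0.3,-0.3,-0.3,-0.3,-0.3,-0.3,-0.3,-0.3])

```text
time_s: 15.42
tcp_pos: [429.6, 254.3, 176.5]
orientation: [[-0.205, 0.979, 0.0], [0.979, 0.205, 0.0], [0.0, 0.0, -1.0]]
ft_force: [1.1, 1.4, -3.1]
finger_gap: 42.7
grasp_force: 77.9
```

```bash
python3 -c "
from h import *;delta([428.5,308.7,60],.205)"
```

```text
t 15.42 tcp [429.6 254.3 176.5] F [ 1.1  1.4 -3.1] gap 42.7 grip 77.9 
 travel [ 5.343  1.003 11.653] rot [ 0.0001 -0.0003  0.0011] q6 0.17
```

Emit:
drive_tool(delta_rot=[[0,0,0],[0,0,0],[0,0,0],[0,0,0],[0,0,0],[0,0,0],[0,0,0],[0,0,0],[0,0,0]], travel=[[2,0.4,0.5],[4,0.8,2],[5,1,4],[5.3,1,6.5],[5.3,1,9],[5.3,1,11],[5.3,1,11.6],[5.3,1,11.6],[5.3,1,11.6]], jaw=[-0.3,-0.3,-0.3,-0.3,-0.3,-0.3,-0.3,-0.3,-0.3])

```text
time_s: 16.17
tcp_pos: [430.2, 306.4, 60.8]
orientation: [[-0.203, 0.979, 0.001], [0.979, 0.203, 0.0], [0.0, 0.001, -1.0]]
ft_force: [0.1, 0.8, -2.4]
finger_gap: 43.0
grasp_force: 77.8
```

Run:
```python
from h import *;delta([428.5,308.7,32],.205)
from station import get_image
d=get_image("scene");i=d["pixels"][:,:,::-1]
q=lambda P:np.round((proj("scene",P)-[360,130]+.5)*7-.5).tolist()
print("mat",q(corners([428,311.2,.205],120,150,6)));print("sole",q(corners([428.5,311.2,.205],44,95,35)))
cv2.imwrite("pics/c10.png",cv2.resize(i[130:205,360:460],None,fx=7,fy=7,interpolation=2))
```

```text
t 16.17 tcp [430.2 306.4  60.8] F [ 0.1  0.8 -2.4] gap 43.0 grip 77.8 
 travel [ 0.262 -0.124  2.879] rot [ 0.0007 -0.0001 -0.0011] q6 0.27
mat [[562.0, 272.0], [335.0, 395.0], [147.0, 274.0], [371.0, 162.0]]
sole [[468.0, 206.0], [324.0, 281.0], [253.0, 237.0], [397.0, 165.0]]
```

View pics/c10.png

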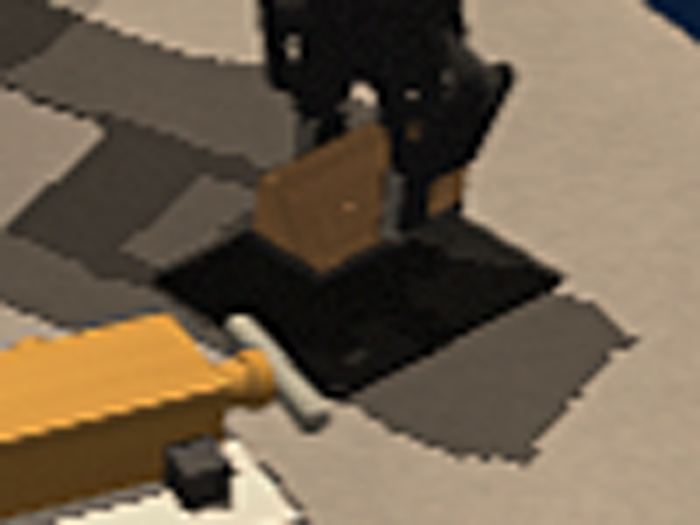

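The mat's corners match the fit ((562,275), (335,395), (155,275)), and the block is over its middle, with its near sole corner at (320,275) against the predicted (324,281). I lower it gently.

Emit:
drive_tool(delta_rot=[[0,0,0],[0,0,0],[0,0,0],[0,0,0],[0,0,0],[0,0,0],[0,0,0],[0,0,0],[0,0,0],[0,0,0]], travel=[[0.1,-0.05,0.6],[0.2,-0.1,1.4],[0.25,-0.1,2.0],[0.25,-0.1,2.4],[0.25,-0.1,2.6],[0.25,-0.1,2.7],[0.25,-0.1,2.75],[0.25,-0.1,2.8],[0.25,-0.1,2.85],[0.25,-0.1,2.85]], jaw=[-0.3,-0.3,-0.3,-0.3,-0.3,-0.3,-0.3,-0.3,-0.3,-0.3])

```text
time_s: 17.05
tcp_pos: [428.6, 308.3, 31.5]
orientation: [[-0.203, 0.979, 0.0], [0.979, 0.203, 0.0], [-0.0, 0.0, -1.0]]
ft_force: [-0.4, 0.3, -2.7]
finger_gap: 43.0
grasp_force: 77.8
```

Emit:
drive_tool(delta_rot=[[0,0,0],[0,0,0],[0,0,0],[0,0,0]], travel=[[0,0,0.03],[0,0,0.06],[0,0,0.08],[0,0,0.08]], jaw=[-0.3,-0.3,-0.3,-0.3])

```text
time_s: 17.38
tcp_pos: [428.5, 308.4, 30.8]
orientation: [[-0.203, 0.979, 0.0], [0.979, 0.203, 0.0], [-0.0, 0.0, -1.0]]
ft_force: [-0.2, -1.2, -1.4]
finger_gap: 42.5
grasp_force: 78.3
```

Emit:
drive_tool(delta_rot=[[0,0,0],[0,0,0],[0,0,0],[0,0,0]], travel=[[0,0,0.02],[0,0,0.04],[0,0,0.06],[0,0,0.06]], jaw=[-0.3,-0.3,-0.3,-0.3])

```text
time_s: 17.72
tcp_pos: [428.5, 308.4, 30.8]
orientation: [[-0.203, 0.979, 0.001], [0.979, 0.203, 0.0], [-0.0, 0.001, -1.0]]
ft_force: [-2.1, -2.0, 6.6]
finger_gap: 42.9
grasp_force: 79.3
```

Firm contact. I release, then rise.

Emit:
drive_tool(delta_rot=[[0,0,0],[0,0,0],[0,0,0],[0,0,0],[0,0,0],[0,0,0]], travel=[[0,0,-0.03],[0,0,-0.05],[0,0,-0.05],[0,0,-0.05],[0,0,-0.05],[0,0,-0.05]], jaw=[0.1,0.3,0.6,0.8,0.8,0.8], newtons=20)

```text
time_s: 18.22
tcp_pos: [428.5, 308.3, 30.5]
orientation: [[-0.202, 0.979, -0.0], [0.979, 0.202, -0.0], [-0.0, -0.0, -1.0]]
ft_force: [-0.9, 0.4, 1.0]
finger_gap: 77.0
grasp_force: 0.0
```

Emit:
drive_tool(delta_rot=[[0,0,0],[0,0,0],[0,0,0],[0,0,0],[0,0,0],[0,0,0],[0,0,0],[0,0,0],[0,0,0],[0,0,0]], travel=[[0,0,0],[0,0,0],[0,0,-0.5],[0,0,-1.5],[0,0,-3],[0,0,-5],[0,0,-8],[0,0,-11],[0,0,-14],[0,0,-14]], jaw=[0.8,0.8,0.8,0.8,0.8,0.8,0.8,0.8,0.8,0.8])

```text
time_s: 19.05
tcp_pos: [431.1, 309.8, 177.5]
orientation: [[-0.203, 0.979, 0.01], [0.979, 0.203, 0.005], [0.003, 0.011, -1.0]]
ft_force: [0.6, -0.3, 0.4]
finger_gap: 76.8
grasp_force: 0.0
```

Run:
```python
from h import *;delta([428.5,308.7,170],.205)
from station import get_image
d=get_image("scene");i=d["pixels"][:,:,::-1]
q=lambda P:np.round((proj("scene",P)-[170,120])*2.5).tolist()
print("top of block, ideal",q(corners([428,311.2,.205],44,95,42)))
cv2.imwrite("pics/c11.png",cv2.resize(i[120:310,170:490],None,fx=2.5,fy=2.5,interpolation=2))
```

```text
t 19.05 tcp [431.1 309.8 177.5] F [ 0.6 -0.3  0.4] gap 76.8 grip 0.0 
 travel [-0.06  -0.288  0.747] rot [ 0.0113 -0.0031 -0.0008] q6 0.27
top of block, ideal [[642.0, 93.0], [590.0, 119.0], [565.0, 104.0], [616.0, 78.0]]
```

View pics/c11.png

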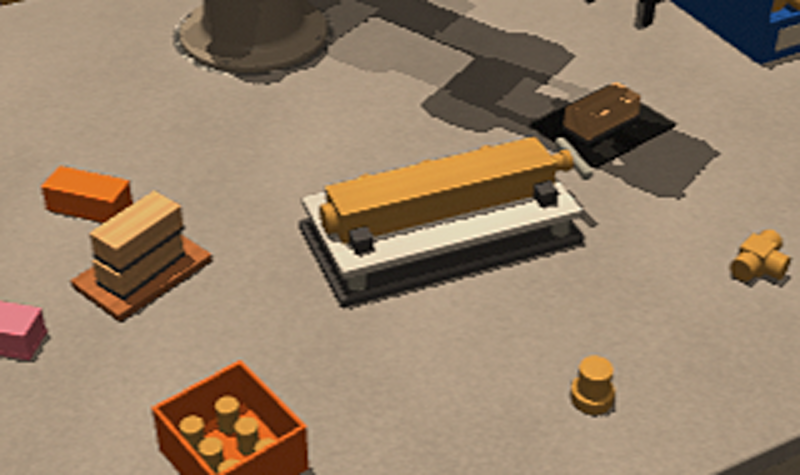

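The block stands in the middle of the mat, with its top at (565–640, 80–118) as predicted. The spares, fittings and bin are undisturbed, and the gripper is clear.

```bash
python3 -c "
from station import finish_job;print(finish_job())"
```

```text
the job is handed in; nothing more can be done
None
```

The job is handed in: I dressed the bar in one slow stroke from the tap end to the plugged end with the bed about halfway down (7–8 mm, estimated from force and height), then set the block down and released it in the middle of the mat, with the spares, loose fittings and bin undisturbed in the last picture.

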